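# Gauge the electrode gap in a test cell

### The job

Lift the blue lid off the clear electrode cell by its knob and set it down gently, flat on the bench. Then take the yellow-handled gauge blade out of its green holder and, without forcing it, slide it upright straight down between the cell's two metal plates until it drags snugly on both and its red line is level with the plates' top edges. Finish while still gripping the gauge and holding it still at that depth, and leave all the other glassware and things where they stand.

Things in the scene. Friction and masses are not known exactly. Their poses are not given: they have to be found in the camera images.
- cell: electrode cell, fixed to the bench: open clear box 110 (its x) x 100 (its y) x 90 mm tall, walls and floor 5 mm, black base; origin under its centre, z up. Inside stand two upright metal plates, 50 mm wide along the cell's x; the gap between them is crossed along the cell's y. It may stand left or right and be turned up to 0.45 rad
- gap_top (a point): middle of the gap between the two plates, level with their top edges (75 mm above the bench, 15 mm below the cell's rim); axes as the cell's. Steel plate on its -y side, copper on +y. The upper 19 mm of the plates flare into a funnel mouth about 20 mm wide; below it the faces are parallel, 2 mm apart at rest, down to 14 mm above the bench
- frame (a joint): offset (m) of the plate pair from the cell's middle along the cell's y, -0.012 to 0.012: both plates ride on one light floating frame, held only by 0.25 N of friction, so they centre themselves on a blade entering the mouth
- plate_a (a joint): how far the steel plate is pushed outward from its rest, in m: 0 at rest, 0.006 at most; a spring presses it inward with 1.8 N at 0 and 1.2 N more per mm. With the 4 mm blade in the 2 mm gap each plate reads about 0.001
- plate_b (a joint): the same for the copper plate, outward to the other side
- lid: loose lid on the cell: a blue plate 118 (x) x 108 (y) x 6 mm over a grey locating pad 94 x 84 x 6 mm that drops 6 mm into the cell's mouth; origin at the centre of the pad's underside (0 above the bench when the lid lies on it, 84 mm when on the cell), z up
- lid_knob (a point): centre of the lid's knob, a black upright cylinder 26 mm across and 30 mm tall; this point is half-way up it, 15 mm above the blue plate's top and 27 mm above the pad's underside; 0.25 kg in all
- holder: green block fixed to the bench, 70 x 60 x 45 mm tall, with a slot 26 x 6 mm and 40 mm deep in its top in which the gauge stands; origin under its centre; gauge and holder share their yaw
- gauge_grip (a point): centre of the gauge's yellow handle, a block 30 (x) x 14 (y) x 40 mm tall; z up along the gauge when it stands in the holder. The handle's underside is 20 mm below this point, and from it a steel blade 24 (x) x 4 (y) mm reaches straight down; about 0.09 kg. The gauge must be turned so that its y (thin direction) lies along the cell's y, either way round
- gauge_tip (a point): rounded lower end of the gauge's blade, 95 mm below the handle's centre; axes as the gauge's. The red line is a 4 mm band round the blade with its middle 35 mm above this tip
- foil_beaker: bystander: aluminium-coloured beaker, 74 mm wide, 95 mm tall; origin under its centre
- white_beaker: bystander: white plastic beaker, 68 mm wide, 80 mm tall; origin under its centre
- amber_bottle: bystander: amber glass bottle, 64 mm wide, 140 mm tall; origin under its centre
- jar: bystander: clear jar with a red cap, 56 mm wide, 70 mm tall; origin under its centre
- dish: bystander: small white ceramic weighing dish, 64 mm wide, 16 mm tall; origin under its centre
- stopper: bystander: dark rubber stopper, a 28 mm wide, 30 mm tall cylinder; origin under its centre

How it is judged (in metres and radians):
On the way, in this order (a step that is already met when the one before it is completed fails the run):
1. the lid lies flat on the bench, let go (height (world z) of lid between -0.006 and 0.006 m and angle between lid's own z axis and vertical below 0.05 rad and contact force between the fingers and lid below 0.05 N and linear speed of lid below 0.03 m/s), for 0.2 s.
2. the gauge is gripped, its tip clear above the holder (height (world z) of gauge_tip above 0.05 m and contact force between the fingers and gauge above 1 N), for 0.1 s.
At the end, for the whole second after the job is handed in: Lid flat on the bench (6 mm, 0.05 rad), at rest, let go. Gauge gripped (over 1 N) and still between the plates: upright to 0.12 rad, in line to 0.17 rad, red line level with the plate tops to 8 mm, within 14 mm of mid-width, over 0.7 N on each plate, each plate opened over 0.5 mm (all of step 1 and z of gauge_tip in the frame of gap_top between -0.043 and -0.027 m and x of gauge_tip in the frame of gap_top between -0.014 and 0.014 m and y of gauge_tip in the frame of gap_top between -0.008 and 0.008 m and value of joint each of plate_a, plate_b above 0.0005 m and contact force between gauge and plate_a above 0.7 N and contact force between gauge and plate_b above 0.7 N and angle between gauge_tip's own z axis and vertical below 0.12 rad and angle between the y axis of gauge_tip and the y axis of gap_top, either way round below 0.17 rad and contact force between the fingers and gauge above 1 N and linear speed of gauge below 0.02 m/s); the arm keeps its last pose, push and grip.
It fails at once if the lid is dropped (falls free faster than 0.5 m/s) (contact force between the fingers and lid below 0.02 N and linear speed of lid above 0.5 m/s).
It fails at once if the gauge is forced: over 40 N against the cell or its plates (contact force between gauge and cell above 40 N).
It fails at once if another thing on the bench is moved by more than 25 mm or tipped (distance of any of foil_beaker, white_beaker, amber_bottle, jar, dish, stopper from where it was at the start of the episode above 0.025 m or angle between any of foil_beaker, white_beaker, amber_bottle, jar, dish, stopper's own z axis and vertical above 0.3 rad).
It also fails if it takes over 58 s, if anything falls off the work surface, if the arm or the gripper's body presses on something with over 40 N, if the wrist force passes 120 N, or if a joint passes its speed limit or range.

### The arm

A 6-joint arm with a two-finger parallel gripper is mounted at the origin on the work surface. World frame = base frame: x ahead of the robot, y to its left, z up, the work surface at z = 0. Lengths are in m, angles in degrees, forces in N, time in s.
With the tool pointing down it reaches from about 0.35 to 0.95 m from the base axis. Payload 17.4 kg.
Tool frame: the origin (TCP) lies midway between the tips of the shut fingers; the grasp point (between the pads) lies 19 mm behind it; z points along the fingers, y is the direction in which the jaws open and shut (so a half turn about z gives the same grasp; the last joint's range is limited). The gripper opens to 93 mm and grips with 3 to 60 N. Pads are 15 mm wide; open, the fingers measure 128 mm over their backs; the gripper's body (75 mm by 188 mm) begins 65 mm behind the grasp point.
Start: joints at [-78.77, 6.646, 82.598, -0, 90.757, -2.166], TCP at [0.156, -0.657, 0.219] pointing down, gripper open.
Joint ranges: [-162.19, 162.19], [-47.58, 125.68], [4.15, 143.07], [-65.23, 245.23], [0.69, 171.88], [-170.13, 170.13]. Speed limits (degrees/s): [108.29, 108.29, 127.2, 180, 180, 180].

### API

Orientations are given as [roll, pitch, yaw] about the fixed x, y, z axes, in that order (R = Rz(yaw) Ry(pitch) Rx(roll)).
In Python, from workcell import ctrl gives the robot as it stands.
- The arm moves only by the tool drive_tool, never from a script. Its arguments are lists of equal length, an entry for each row: "linear": the shift along the tool's x, y, z in cm, a list of three; "twist": the turn about the tool's z in rad. A call has 1 to 10 rows; each row is the pose to reach, as a shift and turn from the pose commanded when the call began, along the tool's axes at that moment; what a row does not reach only later rows make up. A row lasts 1/8 s, in which the tool goes at most 62.5 mm and 10.7 degrees, less where a joint would pass 70% of its speed; a pose out of reach is approached as far as the arm can. A call with a gripper value outside its range is refused whole. "hand" is the finger opening in cm, from 0 to 9.3, set as the call begins (left out, the last holds). The fingers move at their own pace and stop on an object; "force" is the grip in N (left out, the last holds). Time passes only in rows, so rows that repeat a pose let the fingers close. It gives the time, the measured TCP pose, the force and the opening at its end, in the units of the state.
- ctrl.get_obs(): the state, without advancing time (a new reading comes with each control period).
- ctrl.camera(name): name is "side" or "top" or "wrist"; returns a dict with "img" (400x640x3 uint8, red, green, blue), "z_map" (400x640 float32, m along the optical axis (not along the pixel's ray), 0 where there is no reading), "fx", "fy", "cx", "cy" (pixels), "xyz" and "orientation" of the camera in the world; the wrist camera has in their place "hand_eye" (4x4, takes a point from camera to tool coordinates, whose origin is the TCP and whose axes are the flange's). Camera axes: x right, y down, z forward; pixel columns grow to the right and rows downward; lengths in m; the calibration is good to about 2 mm. A picture is of the moment at which its call begins: read the wrist's pose just before it.
- ctrl.job_done(): hands the job in, once; it reports no verdict.
The state is a dict: "time": time; "joint_positions": joint angles; "qd": joint speeds; "effort": joint torques, N m; "tool_pos": TCP position; "ee_rot": TCP orientation; "contact_force": force on the tool from outside, world axes, zero at the start; "moment": the same for the moment, N m; "width": finger opening in m.
Only numpy, scipy, OpenCV 4.12 (cv2) and the standard library are available. Lean on these libraries where they do the work, as an engineer would, in place of code of your own. Each camera call takes 0.05 s, during which the arm holds its last target. There are 200 camera calls.

## Working session

There is one attempt and no reset: what is moved stays moved. The work goes in short steps, Python scripts to look and compute and a tool call to move; the robot and the scene stay as the last step left them, time stands still between calls to the robot, and variables do not carry over. Pictures are saved under pics/ and viewed, about 8 in all and at most 12, crops included, and the job is handed in when it is done.

Besides the shell and the picture viewer there is one more tool, called after "Request:" by a JSON object that holds its "name" and its "arguments", one argument or row to a line. drive_tool: Moves the arm, as the interface text tells. Its arguments: {"type":"object","properties":{"linear":{"type":"array","items":{"type":"array","items":{"type":"number"}}},"twist":{"type":"array","items":{"type":"number"}},"hand":{"type":"number"},"force":{"type":"number"}},"required":["linear","twist"]}

```bash
mkdir -p pics; ls; cat > h.py <<'E'
import numpy as np, cv2
from scipy.spatial.transform import Rotation as R
from workcell import ctrl
def pts(name):
    o=ctrl.get_obs() if name=="wrist" else None
    c=ctrl.camera(name); z=c["z_map"]; v,u=np.mgrid[:400,:640]
    P=np.stack([(u-c["cx"])/c["fx"]*z,(v-c["cy"])/c["fy"]*z,z],-1)
    if name=="wrist":
        H=np.array(c["hand_eye"]); P=P@H[:3,:3].T+H[:3,3]
        M=R.from_euler("xyz",o["ee_rot"],degrees=True).as_matrix(); t=np.array(o["tool_pos"])
    else:
        M=R.from_euler("xyz",c["orientation"],degrees=True).as_matrix(); t=np.array(c["xyz"])
    P=P@M.T+t; P[z==0]=np.nan
    return c,c["img"],P
def save(img,n): cv2.imwrite("pics/"+n,cv2.cvtColor(img,cv2.COLOR_RGB2BGR))
E
python3 - <<'E'
from h import *
print(ctrl.get_obs())
for n in ("top","side"):
    c,i,P=pts(n); save(i,n+"0.png"); np.savez("/tmp/"+n,i=i,P=P); print(n,c["xyz"],c["orientation"],c["fx"])
E
```

```text
pics
{'time': 0.0, 'joint_positions': array([-7.87715784e+01,  6.67287454e+00,  8.26374163e+01,  1.39996128e-03,
        9.07562821e+01, -2.16378954e+00]), 'qd': array([-0.02572104,  0.06301487,  0.0087724 , -0.05018652,  0.04996419,
       -0.07639016]), 'effort': array([ 7.92803708e-03, -7.21250010e+01, -6.22614884e+01,  7.84309977e-02,
        2.37039715e-02, -9.97945449e-05]), 'tool_pos': array([ 0.15631966, -0.65642714,  0.21790179]), 'ee_rot': array([-1.79933527e+02, -3.91240651e-03,  1.33922265e+01]), 'contact_force': array([0.29491356, 0.70012896, 0.45215453]), 'moment': array([ 0.04740411, -0.01088524,  0.01632967]), 'width': 0.09261501136219615}
top [ 0.3610016  -0.01313526  1.17417667] [-169.47640727    1.22112994  -90.72436724] 395.4131364738903
side [ 0.26285943 -0.80403194  0.63164146] [-122.27478093   -1.0230896   -21.02976631] 382.47087181503275
```

View pics/top0.png

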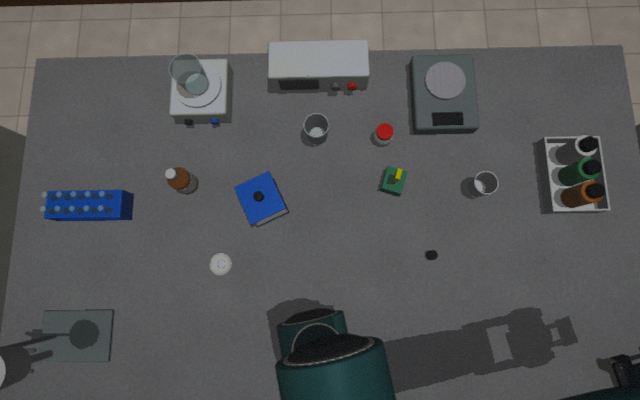

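View pics/side0.png

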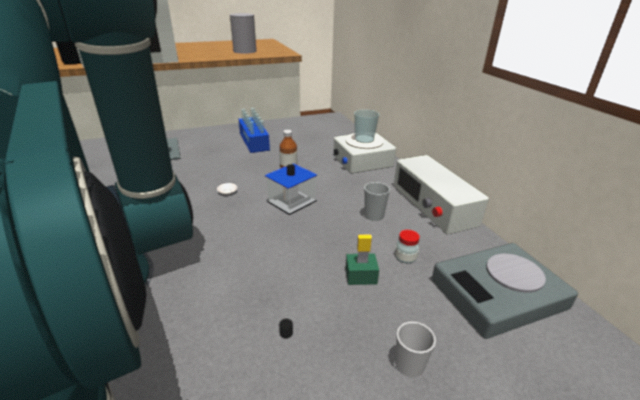

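The top view shows the lid at (261,199) with its knob at (258,197), and the gauge at (398,174) in its holder at (394,181). The dish is at (221,264), the bottle at (180,180), the jar at (384,133), the stopper at (431,255), and the beakers at (316,130) and (485,183). In the side view the gauge is at (364,245) and the lid at (290,176).

```bash
python3 - <<'E'
from h import *
def rect(m,P,n):
    q=P[m]; q=q[~np.isnan(q[:,0])]
    r=cv2.minAreaRect((q[:,:2]*1000).astype(np.float32)); print(n,len(q),"med",np.median(q,0).round(4),"rect",np.round(r[0],1),np.round(r[1],1),round(r[2],1))
for n in ("top","side"):
    d=np.load(f"/tmp/{n}.npz"); i=d["i"];P=d["P"]; hsv=cv2.cvtColor(i,cv2.COLOR_RGB2HSV); h,s,v=hsv[...,0],hsv[...,1],hsv[...,2]
    x,y,z=P[...,0],P[...,1],P[...,2]
    lidreg=(abs(x-.45)<.15)&(abs(y-.12)<.15)
    rect((h>105)&(h<130)&(s>120)&lidreg&(z>.08)&(z<.11),P,n+" lid")
    rect(lidreg&(z>.112)&(s<150)&(abs(y-.13)<.05)&(abs(x-.47)<.05),P,n+" knob")
    g=(abs(x-.5)<.15)&(abs(y+.2)<.12)
    rect((h>20)&(h<35)&(s>150)&g,P,n+" yellow")
    rect((h>20)&(h<35)&(s>150)&g&(z>.112),P,n+" yellowtop")
    rect((h>60)&(h<95)&(s>80)&g&(z>.03),P,n+" green")
d=np.load("/tmp/top.npz");P=d["P"]
for k,(u,w) in dict(dish=(221,264),bottle=(172,174),foil=(316,120),white=(485,175),jar=(384,131),stop=(431,255)).items(): print(k,P[w,u].round(3))
E
```

```text
top lid 1349 med [0.5466 0.188  0.0969] rect [555.6 187.9] [117.2 107. ] 24.9
top knob 0 med [nan nan nan] rect [0. 0.] [0. 0.] 0.0
top yellow 66 med [ 0.6081 -0.1952  0.1198] rect [ 616.2 -199.7] [17.2 45.8] 57.6
top yellowtop 55 med [ 0.6094 -0.1955  0.1201] rect [ 611.  -195.4] [13.2 31.3] 72.4
top green 395 med [ 0.6025 -0.1892  0.0457] rect [ 610.8 -195.2] [59.1 71. ] 71.3
side lid 532 med [0.5416 0.1735 0.0963] rect [554.6 186.2] [119.8 110.7] 24.4
side knob 0 med [nan nan nan] rect [0. 0.] [0. 0.] 0.0
side yellow 199 med [ 0.6078 -0.2023  0.1061] rect [ 609.1 -199.4] [14.2 28.8] 72.4
side yellowtop 75 med [ 0.6085 -0.2011  0.1189] rect [ 609.3 -198.8] [13.  28.8] 72.4
side green 519 med [ 0.6016 -0.2118  0.0445] rect [ 609.3 -198.5] [60.  69.3] 70.4
dish [0.374 0.313 0.005]
bottle [0.614 0.417 0.142]
foil [0.794 0.029 0.053]
white [ 0.617 -0.457  0.053]
jar [ 0.749 -0.169  0.073]
stop [ 0.392 -0.294  0.027]
  return _methods._mean(a, axis=axis, dtype=dtype,
  ret = um.true_divide(
```

Request:
{"name": "drive_tool", "arguments": {
  "linear": [
    [3.2,-4,0],
    [6.4,-8,0],
    [9.6,-12,0],
    [12.8,-16,0],
    [16,-20,0],
    [19.2,-24,0],
    [22.4,-28,0],
    [25.6,-32,0],
    [28.8,-36,0],
    [32,-40,0]
  ],
  "twist": [0,0,0,0,0,0,0,0,0,0],
  "hand": 9.3
}}

```text
time: 1.35
tool_pos: [0.3753, -0.1918, 0.2186]
ee_rot: [180.0, -0.0, 13.4]
contact_force: [0.7, -0.2, -0.7]
width: 0.093
```

Request:
{"name": "drive_tool", "arguments": {
  "linear": [
    [3.2,-4,0],
    [6.4,-8,0],
    [9.6,-12,0],
    [12.8,-16,0],
    [16,-20,0],
    [19.2,-24,0],
    [22.4,-28,0],
    [25,-31.5,0],
    [26,-32.5,0],
    [26.3,-32.7,0]
  ],
  "twist": [-0.02,-0.04,-0.06,-0.08,-0.1,-0.12,-0.14,-0.16,-0.18,-0.197]
}}

```text
time: 2.6
tool_pos: [0.5551, 0.1858, 0.2182]
ee_rot: [180.0, 0.1, 24.8]
contact_force: [-0.4, -0.1, -0.3]
width: 0.0931
```

```bash
python3 - <<'E'
from h import *
o=ctrl.get_obs(); print(o["time"],o["tool_pos"],o["ee_rot"])
c,i,P=pts("wrist"); save(i,"w1.png")
hsv=cv2.cvtColor(i,cv2.COLOR_RGB2HSV); h,s,v=hsv[...,0],hsv[...,1],hsv[...,2]
z=P[...,2]
q=P[(h>105)&(h<130)&(s>120)&(z>.085)&(z<.105)]
r=cv2.minAreaRect((q[:,:2]*1000).astype(np.float32)); print(r,np.median(q,0))
k=P[(z>.118)&(z<.132)&(np.hypot(P[...,0]-.555,P[...,1]-.187)<.04)]
if len(k): print("knob",len(k),cv2.minEnclosingCircle((k[:,:2]*1000).astype(np.float32)),k.mean(0))
E
```

```text
2.6 [0.55510266 0.18576589 0.21817566] [1.79998955e+02 5.60017407e-02 2.47694350e+01]
((554.9684448242188, 187.672119140625), (116.79975891113281, 107.08067321777344), 24.475587844848633) [0.56220095 0.19050301 0.09576006]
knob 846 ((554.9181518554688, 187.44712829589844), 12.94420051574707) [0.5560131  0.18782582 0.12516358]
```

View pics/w1.png

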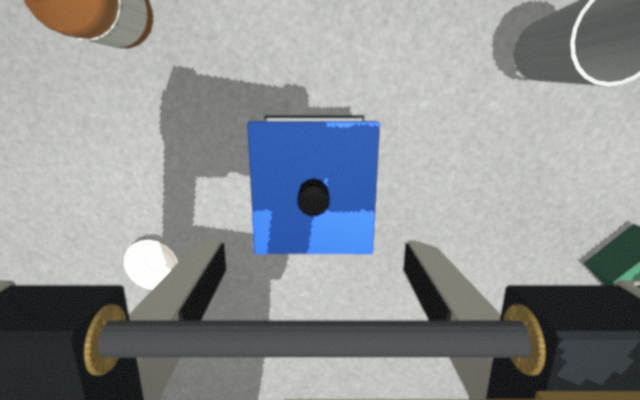

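The wrist view shows the knob at (313,197), centred on the lid between the open fingers. The dish at (150,262) and the bottle at top left are clear of the path.

Request:
{"name": "drive_tool", "arguments": {
  "linear": [
    [0.1,-0.2,3],
    [0.1,-0.2,6],
    [0.1,-0.2,9],
    [0.1,-0.2,10.5],
    [0.1,-0.2,11.2],
    [0.1,-0.2,11.6],
    [0.1,-0.2,11.6]
  ],
  "twist": [0,0,0,0,0,0,0]
}}

```text
time: 3.52
tool_pos: [0.5554, 0.1879, 0.1033]
ee_rot: [180.0, -0.0, 24.7]
contact_force: [-0.1, -0.3, -0.2]
width: 0.093
```

Request:
{"name": "drive_tool", "arguments": {
  "linear": [
    [0,0,0],
    [0,0,0],
    [0,0,0],
    [0,0,0],
    [0,0,0],
    [0,0,0]
  ],
  "twist": [0,0,0,0,0,0],
  "hand": 2,
  "force": 25
}}

```text
time: 4.28
tool_pos: [0.5551, 0.1879, 0.1027]
ee_rot: [-180.0, 0.0, 24.7]
contact_force: [0.6, -0.7, 0.9]
width: 0.0375
```

Request:
{"name": "drive_tool", "arguments": {
  "linear": [
    [0,0,0],
    [0,0,0],
    [0,0,0],
    [0,0,0]
  ],
  "twist": [0,0,0,0]
}}

```text
time: 4.78
tool_pos: [0.5551, 0.1878, 0.1026]
ee_rot: [180.0, 0.0, 24.7]
contact_force: [-0.4, -1.3, -0.7]
width: 0.0254
```

Request:
{"name": "drive_tool", "arguments": {
  "linear": [
    [0,0,-0.5],
    [0,0,-1.2],
    [0,0,-2.2],
    [0,0,-3.5],
    [0,0,-5],
    [0,0,-6],
    [0,0,-6],
    [0,0,-6]
  ],
  "twist": [0,0,0,0,0,0,0,0]
}}

```text
time: 5.78
tool_pos: [0.555, 0.1878, 0.1622]
ee_rot: [-180.0, 0.0, 24.7]
contact_force: [-0.4, -0.1, -2.3]
width: 0.0254
```

Request:
{"name": "drive_tool", "arguments": {
  "linear": [
    [-1,1,0],
    [-3.5,3,0],
    [-6.5,6,0],
    [-10,9,0],
    [-13.5,12,0],
    [-16.5,14.5,0],
    [-18.5,16.5,0],
    [-19.5,17.2,0],
    [-19.5,17.2,0]
  ],
  "twist": [0,0,0,0,0,0,0,0,0]
}}

```text
time: 6.9
tool_pos: [0.4495, -0.0502, 0.1626]
ee_rot: [-180.0, -0.0, 24.6]
contact_force: [-0.9, -0.7, -2.1]
width: 0.0251
```

Request:
{"name": "drive_tool", "arguments": {
  "linear": [
    [0,0,1.5],
    [0,0,4],
    [0,0,7],
    [0,0,10],
    [0,0,12],
    [0,0,13],
    [0,0,13.5],
    [0,0,13.8],
    [0,0,14],
    [0,0,14]
  ],
  "twist": [0,0,0,0,0,0,0,0,0,0]
}}

```text
time: 8.15
tool_pos: [0.4499, -0.0499, 0.0229]
ee_rot: [180.0, -0.0, 24.7]
contact_force: [0.2, 0.3, -1.9]
width: 0.0257
```

Request:
{"name": "drive_tool", "arguments": {
  "linear": [
    [0,0,0.1],
    [0,0,0.2],
    [0,0,0.3],
    [0,0,0.4],
    [0,0,0.4],
    [0,0,0.4]
  ],
  "twist": [0,0,0,0,0,0]
}}

```text
time: 8.9
tool_pos: [0.4498, -0.0498, 0.0186]
ee_rot: [-180.0, -0.0, 24.7]
contact_force: [-0.3, -0.1, -1.8]
width: 0.0256
```

Request:
{"name": "drive_tool", "arguments": {
  "linear": [
    [0,0,0.05],
    [0,0,0.1],
    [0,0,0.1],
    [0,0,0.1]
  ],
  "twist": [0,0,0,0]
}}

```text
time: 9.4
tool_pos: [0.4499, -0.0499, 0.0186]
ee_rot: [-180.0, 0.0, 24.7]
contact_force: [-8.1, 1.7, 12.6]
width: 0.0254
```

Contact with the bench is confirmed at 12.6 N upward. Opening the fingers, then lifting.

Request:
{"name": "drive_tool", "arguments": {
  "linear": [
    [0,0,-0.1],
    [0,0,-0.1],
    [0,0,-0.1],
    [0,0,-0.1],
    [0,0,-0.1],
    [0,0,-0.1]
  ],
  "twist": [0,0,0,0,0,0],
  "hand": 7
}}

```text
time: 10.15
tool_pos: [0.4498, -0.0498, 0.0186]
ee_rot: [-180.0, 0.0, 24.7]
contact_force: [-0.3, -0.0, -0.2]
width: 0.0698
```

Request:
{"name": "drive_tool", "arguments": {
  "linear": [
    [0,0,-1],
    [0,0,-3],
    [0,0,-6],
    [0,0,-10],
    [0,0,-14],
    [0,0,-17.5],
    [0,0,-19],
    [0,0,-19]
  ],
  "twist": [0,0,0,0,0,0,0,0]
}}

```text
time: 11.15
tool_pos: [0.45, -0.0499, 0.2091]
ee_rot: [180.0, -0.0, 24.7]
contact_force: [-0.0, 0.1, -0.7]
width: 0.0696
```

```bash
python3 - <<'E'
from h import *
o=ctrl.get_obs(); print(o["time"],o["tool_pos"],o["ee_rot"],o["width"])
for n in ("top","wrist"):
    c,i,P=pts(n)
    hsv=cv2.cvtColor(i,cv2.COLOR_RGB2HSV); h,s,v=hsv[...,0],hsv[...,1],hsv[...,2]
    x,y,z=P[...,0],P[...,1],P[...,2]
    q=P[(h>105)&(h<130)&(s>120)&(np.hypot(x-.45,y+.05)<.1)&(z<.03)]
    if len(q):
        A=np.c_[q[:,:2],np.ones(len(q))]; print(n,"lid z",len(q),np.median(q[:,2]),"slope",np.linalg.lstsq(A,q[:,2],rcond=None)[0][:2])
    if n=="top": save(cv2.resize(i[140:260,200:320],(600,600),interpolation=cv2.INTER_CUBIC),"t2.png")
    np.savez("/tmp/"+n,i=i,P=P)
E
```

```text
11.15 [ 0.44996694 -0.04988123  0.20905541] [ 1.79965837e+02 -4.84451140e-02  2.46828014e+01] 0.06957889133862293
top lid z 358 0.012996269639622304 slope [0.06389754 0.03041192]
wrist lid z 10113 0.011776754088710928 slope [-0.00051766  0.00034217]
```

View pics/t2.png

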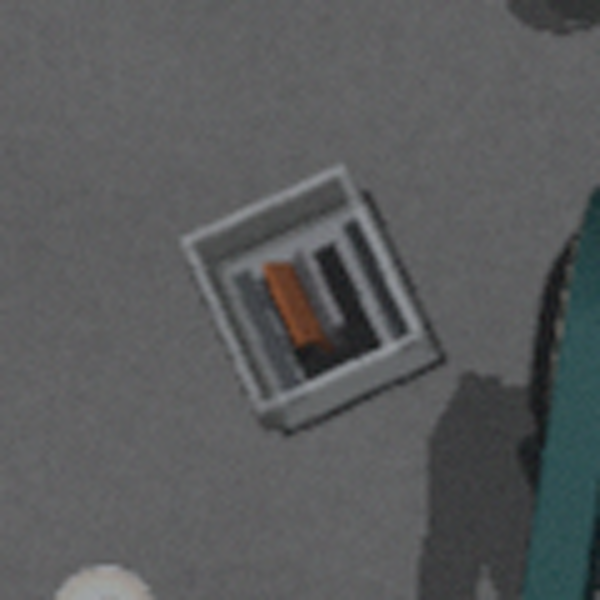

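The lid lies flat: its top is at 12 mm with zero slope in the wrist depth. The crop shows the open cell, with the copper plate at about (293,305) and a dark steel plate beside it. I'll go above the cell for a close look.

Request:
{"name": "drive_tool", "arguments": {
  "linear": [
    [3.5,-3,-0.5],
    [7,-6,-0.9],
    [10.5,-9,-0.9],
    [14,-12,-0.9],
    [17,-15,-0.9],
    [19,-16.8,-0.9],
    [19.5,-17.2,-0.9],
    [19.5,-17.2,-0.9]
  ],
  "twist": [0,0,0,0,0,0,0,0]
}}

```text
time: 12.25
tool_pos: [0.5548, 0.1875, 0.2166]
ee_rot: [-180.0, 0.1, 24.7]
contact_force: [-0.4, -1.0, 0.3]
width: 0.0702
```

```bash
python3 - <<'E'
from h import *
o=ctrl.get_obs(); print(o["time"],o["tool_pos"],o["ee_rot"],o["width"])
c,i,P=pts("wrist"); np.savez("/tmp/cell",i=i,P=P)
save(cv2.resize(i[90:270,220:420],(800,720),interpolation=cv2.INTER_CUBIC)[:600],"w2.png")
x,y,z=P[...,0],P[...,1],P[...,2]
near=np.hypot(x-.555,y-.1876)<.09
q=P[near&(abs(z-.09)<.004)]; print("rim",len(q),cv2.minAreaRect((q[:,:2]*1000).astype(np.float32)))
th=np.radians(24.5); d=P-np.array([.555,.1876,0]); a=d[...,0]*np.cos(th)+d[...,1]*np.sin(th); b=-d[...,0]*np.sin(th)+d[...,1]*np.cos(th)
m=(abs(a)<.02)&(abs(b)<.045)
for lo in np.arange(-.045,.045,.002):
    k=m&(b>=lo)&(b<lo+.002)
    if k.sum(): print(round(lo*1000),k.sum(),(np.nanpercentile(z[k],[5,50,95])*1000).round(),i[k].mean(0).round())
E
```

```text
12.25 [0.55483506 0.18750218 0.21662055] [-1.79995567e+02  9.16690121e-02  2.46943773e+01] 0.07024507555065489
rim 2939 ((555.35302734375, 186.97235107421875), (110.10516357421875, 100.24877166748047), 24.745176315307617)
-45 418 [  5. 259. 281.] [131. 131. 122.]
-43 453 [ 15. 256. 281.] [127. 127. 119.]
-41 462 [ 15. 256. 281.] [119. 119. 111.]
-39 464 [ 14. 253. 280.] [118. 118. 110.]
-37 2779 [232. 302. 319.] [67. 66. 62.]
-35 1144 [ 16. 249. 273.] [33. 34. 34.]
-33 74 [13. 15. 16.] [102. 106. 108.]
-31 90 [ 4.  5. 15.] [192. 196. 196.]
-29 68 [4. 5. 6.] [233. 236. 236.]
-27 63 [4. 5. 6.] [232. 235. 235.]
-25 45 [4. 5. 6.] [210. 213. 213.]
-23 71 [13. 14. 15.] [117. 119. 120.]
-21 69 [13. 14. 15.] [45. 46. 47.]
-19 68 [13. 14. 15.] [42. 43. 44.]
-17 45 [13. 14. 15.] [62. 62. 63.]
-15 10 [13. 14. 15.] [54. 55. 56.]
-13 86 [14. 73. 75.] [129. 129. 130.]
-11 102 [18. 74. 76.] [150. 150. 151.]
-9 115 [72. 74. 76.] [133. 133. 134.]
-7 88 [68. 70. 72.] [116. 116. 117.]
-5 84 [64. 66. 68.] [117. 117. 118.]
-3 81 [61. 63. 64.] [117. 117. 118.]
-1 81 [57. 58. 60.] [111. 111. 112.]
1 113 [13. 15. 57.] [87. 71. 64.]
3 82 [57. 59. 61.] [131.  85.  62.]
5 84 [61. 63. 65.] [135.  87.  63.]
7 84 [65. 67. 68.] [130.  84.  61.]
9 107 [69. 71. 74.] [128.  83.  60.]
11 117 [61. 75. 76.] [143.  92.  67.]
13 91 [14. 74. 76.] [156. 101.  74.]
15 64 [14. 73. 74.] [141.  95.  71.]
17 21 [13. 36. 39.] [121.  91.  62.]
19 45 [13. 15. 38.] [97. 71. 51.]
21 73 [13. 14. 15.] [55. 47. 38.]
23 67 [13. 14. 15.] [37. 37. 38.]
25 58 [13. 14. 15.] [100. 103. 103.]
27 51 [4. 5. 6.] [180. 184. 184.]
29 89 [ 4. 14. 16.] [139. 142. 144.]
31 66 [13. 15. 16.] [83. 87. 89.]
33 70 [14. 15. 16.] [82. 86. 88.]
35 2432 [221. 271. 317.] [46. 47. 45.]
37 1793 [220. 300. 321.] [72. 73. 68.]
39 494 [ 15. 258. 324.] [116. 116. 108.]
41 450 [ 15. 262. 324.] [120. 120. 112.]
43 973 [  6.  87. 282.] [147. 149. 144.]
```

View pics/w2.png

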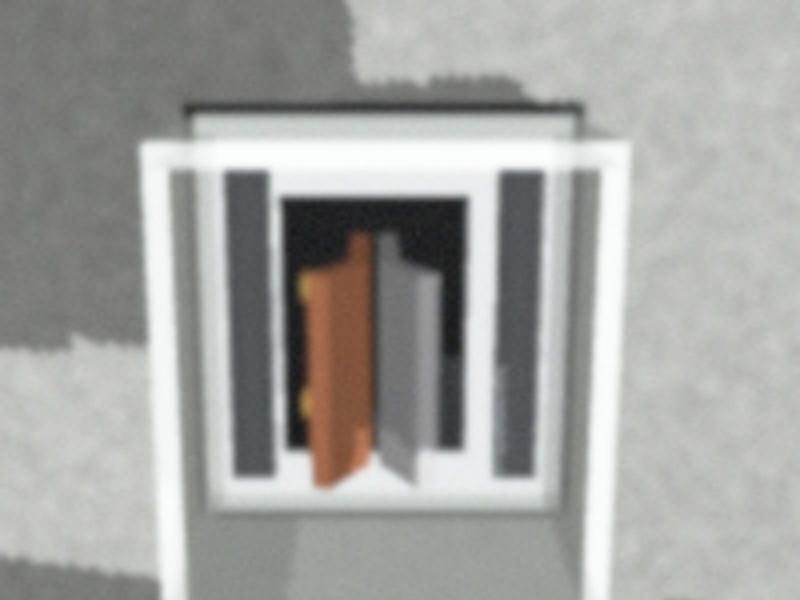

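The wrist crop shows the funnel mouth at about (375,360), copper on the left and steel on the right, with the gap about 2 mm off the cell's middle. Going to the gauge.

Request:
{"name": "drive_tool", "arguments": {
  "linear": [
    [-1.1,3.7,0],
    [-2.2,7.4,0],
    [-3.5,12,0],
    [-4.9,16.5,0],
    [-6.2,21,0],
    [-7.6,25.5,0],
    [-8.9,30,0],
    [-10,34,0],
    [-10.9,36.7,0],
    [-11.1,37.3,0]
  ],
  "twist": [0.08,0.16,0.24,0.32,0.4,0.48,0.56,0.64,0.71,0.738]
}}

```text
time: 13.55
tool_pos: [0.6092, -0.1996, 0.2175]
ee_rot: [180.0, 0.0, -17.8]
contact_force: [0.4, 0.5, 0.5]
width: 0.0702
```

```bash
python3 - <<'E'
from h import *
o=ctrl.get_obs(); print(o["time"],o["tool_pos"],o["ee_rot"],o["width"])
c,i,P=pts("wrist"); 
hsv=cv2.cvtColor(i,cv2.COLOR_RGB2HSV); h,s,v=hsv[...,0],hsv[...,1],hsv[...,2]
x,y,z=P[...,0],P[...,1],P[...,2]; g=np.hypot(x-.61,y+.198)<.06
for n,k in dict(y=(h>18)&(h<36)&(s>130)&g&(z>.117),g=(h>55)&(h<95)&(s>80)&g&(z>.042)&(z<.05)).items():
    q=P[k]; print(n,len(q),cv2.minAreaRect((q[:,:2]*1000).astype(np.float32)),np.median(q[:,2]))
E
```

```text
13.55 [ 0.60918209 -0.19955403  0.21750145] [ 1.79989341e+02  1.39145460e-02 -1.78240234e+01] 0.07015151928048965
y 2491 ((616.4603881835938, -211.12399291992188), (91.6921615600586, 47.537384033203125), 72.31046295166016) 0.3190881499346108
g 3137 ((610.87255859375, -196.7008514404297), (58.520545959472656, 68.4709701538086), 72.2054214477539) 0.044868755699876806
```

```bash
python3 - <<'E'
from h import *
c,i,P=pts("wrist"); save(i,"w3.png")
hsv=cv2.cvtColor(i,cv2.COLOR_RGB2HSV); h,s,v=hsv[...,0],hsv[...,1],hsv[...,2]
x,y,z=P[...,0],P[...,1],P[...,2]; g=np.hypot(x-.61,y+.198)<.04
q=P[(h>18)&(h<36)&(s>130)&g&(z>.115)&(z<.125)]; print(len(q),cv2.minAreaRect((q[:,:2]*1000).astype(np.float32)),np.median(q,0))
E
```

```text
599 ((611.05224609375, -196.72357177734375), (12.766799926757812, 28.163219451904297), 72.26329040527344) [ 0.61181616 -0.19703004  0.11961417]
```

View pics/w3.png

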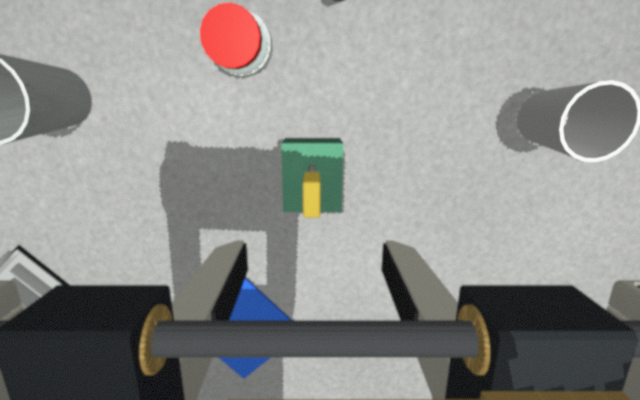

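The gauge handle is at (312,195), midway between the fingers. Moving down to grip it.

Request:
{"name": "drive_tool", "arguments": {
  "linear": [
    [0.1,-0.3,3],
    [0.1,-0.3,6.5],
    [0.1,-0.3,10],
    [0.1,-0.3,12.3],
    [0.1,-0.3,13.2],
    [0.1,-0.3,13.6],
    [0.1,-0.3,13.6]
  ],
  "twist": [0,0,0,0,0,0,0]
}}

```text
time: 14.52
tool_pos: [0.6123, -0.1949, 0.0825]
ee_rot: [180.0, -0.1, -17.6]
contact_force: [0.7, 0.1, -1.0]
width: 0.0698
```

Request:
{"name": "drive_tool", "arguments": {
  "linear": [
    [0,0,0],
    [0,0,0],
    [0,0,0],
    [0,0,0],
    [0,0,0],
    [0,0,0],
    [0,0,0],
    [0,0,0],
    [0,0,0]
  ],
  "twist": [0,0,0,0,0,0,0,0,0],
  "hand": 0.8,
  "force": 25
}}

```text
time: 15.65
tool_pos: [0.6117, -0.1957, 0.0816]
ee_rot: [179.9, 0.0, -17.6]
contact_force: [-1.4, -5.9, -0.9]
width: 0.0137
```

Request:
{"name": "drive_tool", "arguments": {
  "linear": [
    [0,0.1,0],
    [0,0.1,0],
    [0,0.1,-0.5],
    [0,0.1,-1.2],
    [0,0.1,-2.5],
    [0,0.1,-4.5],
    [0,0.1,-7],
    [0,0.1,-9.5],
    [0,0.1,-11],
    [0,0.1,-11.5]
  ],
  "twist": [0,0,0,0,0,0,0,0,0,0]
}}

```text
time: 16.9
tool_pos: [0.612, -0.1956, 0.1982]
ee_rot: [-180.0, -0.1, -17.6]
contact_force: [-0.6, -0.7, -1.4]
width: 0.0138
```

Request:
{"name": "drive_tool", "arguments": {
  "linear": [
    [0,0,-0.5],
    [0,0,-0.5]
  ],
  "twist": [0,0]
}}

```text
time: 17.15
tool_pos: [0.6116, -0.1957, 0.2014]
ee_rot: [-180.0, 0.0, -17.6]
contact_force: [-0.4, -0.2, -0.8]
width: 0.0138
```

Request:
{"name": "drive_tool", "arguments": {
  "linear": [
    [-1,-2,0],
    [-2.7,-5.5,0],
    [-4.9,-10,0],
    [-7,-14.5,0],
    [-9.2,-19,0],
    [-11.5,-23.5,0],
    [-13.7,-28,0],
    [-15.6,-32,0],
    [-16.8,-34.4,0],
    [-17.1,-35,0]
  ],
  "twist": [-0.08,-0.16,-0.24,-0.32,-0.4,-0.48,-0.56,-0.64,-0.71,-0.738]
}}

```text
time: 18.4
tool_pos: [0.554, 0.1908, 0.201]
ee_rot: [-180.0, 0.1, 24.8]
contact_force: [1.0, 0.2, -0.7]
width: 0.0136
```

Request:
{"name": "drive_tool", "arguments": {
  "linear": [
    [0,0,0],
    [0,0,0],
    [0,0,0]
  ],
  "twist": [0,0,0]
}}

```text
time: 18.77
tool_pos: [0.5547, 0.1887, 0.2016]
ee_rot: [180.0, -0.0, 24.6]
contact_force: [-1.0, -0.8, -0.6]
width: 0.014
```

```bash
python3 - <<'E'
from h import *
o=ctrl.get_obs(); print(o["time"],o["tool_pos"],o["ee_rot"],o["contact_force"])
c,i,P=pts("wrist"); c2,i2,P2=pts("side")
save(np.vstack([i[60:330,120:520],cv2.resize(i2[120:220,240:340],(400,400),interpolation=cv2.INTER_CUBIC)[:330]]),"w4.png")
d=P-o["tool_pos"]; M=R.from_euler("xyz",o["ee_rot"],degrees=True).as_matrix(); t=d@M
k=(abs(t[...,0])<.03)&(abs(t[...,1])<.03)&(t[...,2]>.008)&(t[...,2]<.085)
for lo in np.arange(.005,.085,.01):
    q=t[k&(t[...,2]>lo)&(t[...,2]<=lo+.01)]
    if len(q): print(round(lo,3),len(q),(np.percentile(q,[5,50,95],axis=0)[:,:2]*1000).round(1).tolist())
E
```

```text
18.775 [0.55467529 0.18871101 0.20163987] [ 1.79995375e+02 -6.31356562e-04  2.45908266e+01] [-0.96598168 -0.81249264 -0.58780156]
0.005 34 [[10.7, -2.4], [10.9, -0.8], [11.4, 1.4]]
0.015 45 [[10.7, -2.0], [11.1, -0.3], [11.3, 1.4]]
0.025 37 [[10.6, -2.0], [10.9, -0.2], [11.3, 1.1]]
0.035 54 [[4.9, -2.7], [10.9, -0.9], [11.4, 1.6]]
0.045 29 [[10.7, -2.2], [11.0, -0.9], [11.2, 1.1]]
0.055 24 [[10.6, -2.2], [10.9, -0.5], [11.4, 1.1]]
0.065 24 [[10.8, -2.3], [11.0, -0.5], [11.4, 1.2]]
0.075 4 [[10.8, -1.5], [10.9, -0.5], [11.0, 0.4]]
```

View pics/w4.png

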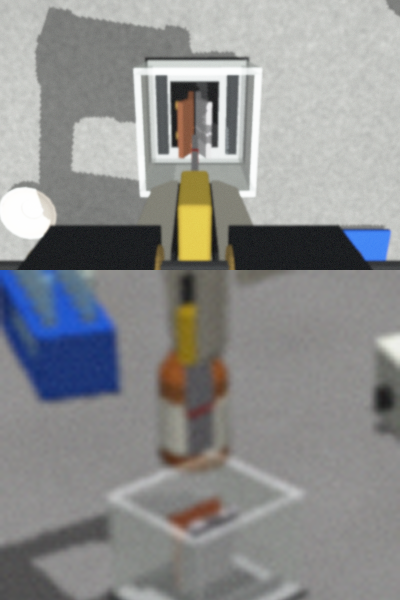

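The blade hangs upright in the hand, within 1 mm along its whole length, and points at the funnel mouth in both views: (195,150) in the wrist view, above the open cell in the side view. Lowering gently.

Request:
{"name": "drive_tool", "arguments": {
  "linear": [
    [0,0,1],
    [0,0,2.5],
    [0,0,4],
    [0,0,4.8],
    [0,0,5.2],
    [0,0,5.6],
    [0,0,6],
    [0,0,6.4],
    [0,0,6.4]
  ],
  "twist": [0,0,0,0,0,0,0,0,0]
}}

```text
time: 20.0
tool_pos: [0.5544, 0.1895, 0.1374]
ee_rot: [-180.0, 0.0, 24.7]
contact_force: [-0.1, 0.3, -0.9]
width: 0.0139
```

Request:
{"name": "drive_tool", "arguments": {
  "linear": [
    [0,0,0.2],
    [0,0,0.4],
    [0,0,0.6],
    [0,0,0.8],
    [0,0,0.9],
    [0,0,1],
    [0,0,1],
    [0,0,1]
  ],
  "twist": [0,0,0,0,0,0,0,0]
}}

```text
time: 21.0
tool_pos: [0.5545, 0.1896, 0.1276]
ee_rot: [-180.0, 0.0, 24.7]
contact_force: [1.8, 0.6, 0.3]
width: 0.0139
```

Force is about 1–2 N as the blade enters the throat. Continuing.

Request:
{"name": "drive_tool", "arguments": {
  "linear": [
    [0,0,0.2],
    [0,0,0.4],
    [0,0,0.6],
    [0,0,0.8],
    [0,0,1],
    [0,0,1.15],
    [0,0,1.15],
    [0,0,1.15]
  ],
  "twist": [0,0,0,0,0,0,0,0]
}}

```text
time: 22.0
tool_pos: [0.5544, 0.1895, 0.1159]
ee_rot: [-180.0, 0.0, 24.7]
contact_force: [-0.5, 0.4, -1.9]
width: 0.0141
```

```bash
python3 - <<'E'
from h import *
o=ctrl.get_obs(); print(o["time"],o["tool_pos"],o["ee_rot"],o["contact_force"],o["moment"],o["width"])
c,i,P=pts("wrist"); c2,i2,P2=pts("side")
save(np.vstack([cv2.resize(i[110:260,220:420],(600,450),interpolation=cv2.INTER_CUBIC)[:300],cv2.resize(i2[150:220,250:350],(600,420),interpolation=cv2.INTER_CUBIC)[:300]]),"w5.png")
hsv=cv2.cvtColor(i,cv2.COLOR_RGB2HSV); h,s=hsv[...,0],hsv[...,1]
near=np.hypot(P[...,0]-.5545,P[...,1]-.1895)<.04
q=P[near&((h<5)|(h>174))&(s>130)&(P[...,2]<.11)]
if len(q): print("red",len(q),np.percentile(q[:,2],[5,50,95]),np.median(q,0))
y=P[near&(h>18)&(h<36)&(s>130)&(P[...,2]>.1)&(P[...,2]<.17)]
if len(y): print("handle z",np.percentile(y[:,2],[2,50,98]))
# plate top ledges
th=np.radians(24.7); d=P-np.array([.5545,.1895,0]); b=-d[...,0]*np.sin(th)+d[...,1]*np.cos(th); a=d[...,0]*np.cos(th)+d[...,1]*np.sin(th)
k=(abs(a-.018)<.005)&(abs(b)<.02)&(P[...,2]>.05)&(P[...,2]<.08)
for lo in range(-20,20,2):
    m=k&(b*1000>=lo)&(b*1000<lo+2)
    if m.sum(): print(lo,m.sum(),round(float(np.median(P[m][:,2])),4))
E
```

```text
22.0 [0.55437677 0.18953869 0.11585562] [-1.79996944e+02  1.69374217e-02  2.46860568e+01] [-0.47333782  0.35590637 -1.89823283] [ 0.06450841 -0.22338528  0.02846476] 0.014075416097434248
red 4 [0.0715515  0.07368259 0.07521174] [0.56368591 0.1957437  0.07368259]
handle z [0.1193761  0.15342044 0.15526972]
-16 16 0.0733
-14 57 0.0739
-12 51 0.0749
-10 46 0.0721
-8 60 0.0675
-6 45 0.0637
-4 43 0.0592
-2 14 0.0562
2 30 0.0574
4 43 0.0611
6 55 0.0654
8 51 0.0695
10 52 0.0739
12 53 0.0745
14 48 0.0736
16 1 0.0718
```

View pics/w5.png

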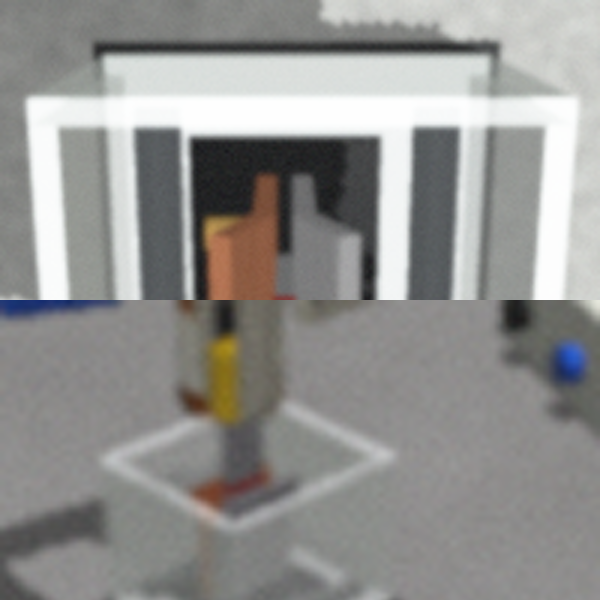

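The blade sits between both plates: red line at (285,297) in the wrist crop and level with the plate tops in the side view. Measured heights are 73.7 mm for the line and 74.5 mm for the plates. Letting it settle, then handing in.

Request:
{"name": "drive_tool", "arguments": {
  "linear": [
    [0,0,0],
    [0,0,0],
    [0,0,0],
    [0,0,0]
  ],
  "twist": [0,0,0,0]
}}

```text
time: 22.6
tool_pos: [0.5544, 0.1895, 0.116]
ee_rot: [-180.0, 0.0, 24.7]
contact_force: [0.7, -0.5, -4.0]
width: 0.0142
```

```bash
python3 -c "
from workcell import ctrl
o=ctrl.get_obs(); print(o['time'],o['tool_pos'],o['contact_force'],o['width']); print(ctrl.job_done())"
```

```text
22.6 [0.55435745 0.18948637 0.11601257] [ 0.67957654 -0.53370409 -4.02803079] 0.01418879230727806
the job is handed in; nothing more can be done
None
```

I set the lid flat on the bench at about (0.45, −0.05) and let it go. The gauge is now upright between the cell's plates, still gripped and held at depth. The job was handed in at 22.6 s of the allowed 58 s, with no verdict reported.

My last checks showed:
- **Lid:** its top was 12 mm above the bench with no slope in the wrist depth. I took this right after release and did not repeat it.
- **Depth:** the red line was at about 73.7 mm and the plate tops at about 74.5 mm. The line reading rests on only 4 pixels, but the handle height also puts the tip at about 40 mm, which is the target.
- **Fit:** the gap opened evenly on both sides of the blade. Outside force on the tool stayed at about 4 N or less in the readings during insertion and hold.
- **Not measured:** I could not read the force on each plate, how far each plate opened, or the other objects' final positions. I saw no contact with the other objects.

Two things were slightly off. The first top-camera tilt reading of the lid was unreliable because the arm partly hid it, so I went by the wrist camera. The gauge grasp was about 1 mm off centre, with a 6 N side load, which I relieved before lifting.

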